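# Tighten the loose hub knob of a free-running rotor in its holding jig

## Task

The rotor's hub knob is loose, and on the bench the rotor only spins along when the knob is turned: lay the rotor's arms in the white holding jig, tighten the knob clockwise as far as it goes, then lift the rotor out, stand it on the bare bench and give an arm a brisk push so that it goes on spinning by itself, touching nothing. Keep the rotor upright, set it down rather than dropping it, and leave the other things on the bench where they are.

Things in the scene. Friction and masses are not known exactly. Their poses are not given: they have to be found in the camera images.
- foot: the rotor's round steel bearing foot, 38 mm across; origin at the centre of its underside (z 0 on the bench, 0.010 in the jig). The whole rotor (foot, yoke, knob) is loose, 60 mm high, about 0.53 kg, its centre of mass on the vertical axis. The yoke turns on the foot, so the foot's yaw says nothing about the arms
- yoke_mid (a point): the rotor's yoke: a plain aluminium bar 160 mm long (along its x) with rounded ends, 40 mm wide (y), 20 mm thick; the point is at its centre, 22 mm above the foot's underside (yoke from 12 to 32 mm). It runs with very little friction on the foot's bearing about the vertical axis
- knob_grip (a point): clamping knob over the yoke's centre: black bar grip 32 mm long (its x), 14 mm between flat sides (its y), 18 mm high on a 30 mm disc; the point is on the axis, half-way up, 51 mm above the foot's underside. The knob spans 40 to 60 mm above the underside, 8 mm clear of the yoke
- knob (a joint): turn of the knob relative to the yoke, rad: grows clockwise seen from above; starts at 0 to 0.4, hard stop (fully tight) at 2.1. The thread drags with about 0.1 N m and stays where it is left; unless the yoke is braced it turns along with the knob and this value does not change. Needs more than one grasp of the knob
- vortex_mixer: bystander to the rotor's left: heavy mixer with a white housing, 180 by 108 mm, 148 mm tall, does not move; origin at the centre of its underside, long side along its x, its front faces the robot (-x)
- yoke (a joint): turn of the yoke relative to the foot, rad, counter-clockwise from above, unlimited. Once pushed it coasts, losing about 2 rad/s each second; a fingertip sweeping an arm at 0.15 m/s some 60 mm out leaves it turning at about 4 rad/s, which is plenty
- jig_center (a point): white plastic jig fixed to the bench: plate 200 (its x) by 96 by 10 mm; point at the centre of its top face, z 0.010. Cheeks at x +-55..85 mm rise 27 mm above the plate, inner faces at y +-24 mm, rounded tops; end walls at x +-84 mm rise 20 mm. The foot stands mid-plate, the arms lie along x between the cheeks (4 mm play each side, either way round) and are braced once the foot is down

How it is judged:
By the outcome, as a careful person would: the job done as asked, in the order asked, and still so for the second after the job is handed in, with the robot touching nothing.
It also fails if it takes over 72 s, if anything falls off the work surface, if the arm or the gripper's body presses on something with over 40 N, if the wrist force passes 120 N, or if a joint passes its speed limit or range.

## Robot

A 6-joint arm with a two-finger parallel gripper is mounted at the origin on a cart in front of the work surface, level with it; the furniture and walls round the work are solid. World frame = base frame: x ahead of the robot, y to its left, z up, the work surface at z = 0. Lengths are in m, angles in rad, forces in N, time in s.
With the tool pointing down it reaches from about 0.225 to 0.725 m from the base axis. Payload 3.1 kg.
Tool frame: the origin (TCP) lies at the very end of the fingers, on their centre line; the grasp point (between the pads) lies 19 mm behind it; z points along the fingers, y is the direction in which the jaws open and shut (so a half turn about z gives the same grasp; the last joint's range is limited). The gripper opens to 85 mm and grips with 20 to 120 N. Pads are 22 mm wide; open, the fingers measure 114 mm over their backs; the gripper's body (76 mm by 85 mm) begins 54 mm behind the grasp point. The pads swing forward as they close: fully open they stand 13 mm farther back than shut.
Start: joints at [-0.128, 0.048, 0.099, 1.622, 0, 1.443], TCP at [0.525, -0, 0.231] pointing down, gripper open.
Joint ranges: [-2.91, 2.91], [-0.99, 1.94], [-1.21, 1.42], [-2.12, 2.29], [-1.49, 1.47], [-3.14, 3.14]. Speed limits (rad/s): [2.79, 2.79, 3.14, 3.14, 3.14, 3.14].

## Interface

Orientations are given as a unit quaternion [x, y, z, w].
In Python, from rig import monitor, optics, arm, spotter gives the robot as it stands.
- The arm moves only by the tool step_arm, never from a script. Its argument "commands" is a list of rows, each an object of numbers: "rx", "ry", "rz": the turn, a rotation vector about the tool's x, y, z in degrees; "dx", "dy", "dz": the shift along the tool's x, y, z in cm; "claw": the opening, from 0 (shut) to 1 (fully open). A call has 1 to 12 rows; each row shifts and turns the commanded pose from where the row before left it, along the tool's axes as they then stand; what a row does not reach is not made up. A row lasts 1/10 s, in which the tool goes at most 50 mm and 8.59 degrees, less where a joint would pass 70% of its speed; a pose out of reach is approached as far as the arm can. A call is refused whole if a number of a shift passes 5 or a number of a turn 8.59, either way. A call with a gripper value outside its range is refused whole. The fingers move at their own pace and stop on an object; "force" is the grip in N (left out, the last holds). Time passes only in rows, so rows that do not move let the fingers close. It gives the time, the measured TCP pose, the force and the opening at its end, in the units of the state.
- monitor.read_state(): the state, without advancing time (a new reading comes with each control period).
- optics.camera(name): name is "scene" or "side" or "wrist"; returns the picture (384x512x3 uint8, red, green, blue); there is no depth.
- optics.calibration(name): a dict with "intrinsics" (3x3 intrinsics, pixels), "extrinsics" (4x4, takes a point from camera to world coordinates). Camera axes: x right, y up, looking along -z (the intrinsics and any distortion apply to the point x, -y, -z); pixel columns grow to the right and rows downward; lengths in m; the calibration is good to about 2 mm. A picture is of the moment at which its call begins: read the wrist's pose just before it. calibration takes no time and is no camera call; for the wrist camera it gives the pose at the moment of the call.
- arm.sign_off(): hands the job in, once; it reports no verdict.
Trained networks look in the newest picture that a camera, given by its name, has taken for a name from the list of things; names that differ only in an ending like _2 or _b are one class to them, and where a whole thing is asked for, a point or a joint stands for the part that bears it (a point fixed in the world has none). Each returns a list of dicts, best first, with "conf" (0 to 1); they miss things now and then, are a little off and sometimes report something else, mostly with a low value. They report only what shows in the picture. A call takes as long as a camera call.
- spotter.look_for(camera, query): "xyz" ([x, y, z] in m, in world coordinates, good to about 4 mm: the middle of the surface that is visible of it).
- spotter.place_of(camera, query): "xyz" ([x, y, z] in m, in world coordinates, good to about 4 mm: a listed point, or the origin of a listed thing).
The state is a dict: "time_s": time; "joint_positions": joint angles; "joint_vel": joint speeds; "tau": joint torques, N m; "tool_pos": TCP position; "tool_rot": TCP orientation; "contact_force": force on the tool from outside, world axes, zero at the start; "moment": the same for the moment, N m; "gripper_width": opening from 0.0 (shut) to 1.0 (fully open).
Only numpy, scipy, OpenCV 4.12 (cv2) and the standard library are available. Lean on these libraries where they do the work, as an engineer would, in place of code of your own. Each camera call takes 0.05 s, during which the arm holds its last target.

## Working session

There is one attempt and no reset: what is moved stays moved. The work goes in short steps, Python scripts to look and compute and a tool call to move; the robot and the scene stay as the last step left them, time stands still between calls to the robot, and variables do not carry over. Pictures are saved under pics/ and viewed, and the job is handed in when it is done.

Besides the shell and the picture viewer there is one more tool, called after "Request:" as a command line: name --argument value ..., lists and objects as JSON in quotes. step_arm: Moves the arm, as the interface text tells. Its arguments: {"type":"object","properties":{"commands":{"type":"array","items":{"type":"object","properties":{"rx":{"type":"number"},"ry":{"type":"number"},"rz":{"type":"number"},"dx":{"type":"number"},"dy":{"type":"number"},"dz":{"type":"number"},"claw":{"type":"number"}}}},"force":{"type":"number"}},"required":["commands"]}

```bash
ls; mkdir -p pics
cat > h.py <<'E'
import numpy as np, cv2
from scipy.spatial.transform import Rotation as R
from rig import monitor, optics, arm, spotter
def save(cam,n):
    im=optics.camera(cam); cv2.imwrite(f'pics/{n}.png',im[:,:,::-1]); return im
def proj(cam,p,c=None):
    c=c or optics.calibration(cam); T=np.array(c['extrinsics']);K=np.array(c['intrinsics'])
    q=np.linalg.inv(T)@np.append(p,1); v=K@np.array([q[0],-q[1],-q[2]]); return v[:2]/v[2]
def ray(cam,uv,z,c=None):
    c=c or optics.calibration(cam); T=np.array(c['extrinsics']);K=np.array(c['intrinsics'])
    d=np.linalg.inv(K)@np.array([uv[0],uv[1],1.]); d=T[:3,:3]@np.array([d[0],-d[1],-d[2]]); o=T[:3,3]
    return o+d*(z-o[2])/d[2]
def st():
    s=monitor.read_state()
    for k in ('time_s','tool_pos','tool_rot','contact_force','moment','gripper_width','joint_positions'): print(k,np.round(s[k],4))
    return s
E
python3 - <<'E'
from h import *
s=st(); print(R.from_quat(s['tool_rot']).as_matrix().round(3))
for c in ('scene','side','wrist'):
    save(c,c+'0'); cal=optics.calibration(c); print(c,[ (k,np.round(v,3).tolist()) for k,v in cal.items()])
    for q in ('foot','yoke_mid','knob_grip','jig_center','vortex_mixer'):
        r=spotter.place_of(c,q); print(q,[(np.round(x['xyz'],3).tolist(),round(x['conf'],2)) for x in r[:2]])
print(monitor.read_state()['time_s'])
E
```

```text
pics
time_s 0.0
tool_pos [5.244e-01 1.000e-04 2.301e-01]
tool_rot [ 7.071e-01  7.071e-01 -7.000e-04 -9.000e-04]
contact_force [ 0.3606 -0.5409  0.1312]
moment [0.0414 0.0002 0.0383]
gripper_width 1.0006
joint_positions [-0.1278  0.0487  0.0976  1.622  -0.      1.443 ]
[[-0.     1.    -0.002]
 [ 1.     0.     0.   ]
 [ 0.    -0.002 -1.   ]]
scene [('intrinsics', [[409.94, 0.0, 262.072], [0.0, 409.94, 190.175], [0.0, 0.0, 1.0]]), ('extrinsics', [[0.606, 0.364, -0.707, -0.116], [-0.796, 0.265, -0.545, -0.59], [-0.011, 0.893, 0.45, 0.455], [0.0, 0.0, 0.0, 1.0]])]
foot [([0.446, -0.134, 0.001], 0.71)]
yoke_mid [([0.447, -0.138, 0.022], 0.82)]
knob_grip [([0.449, -0.135, 0.049], 0.62)]
jig_center [([0.491, -0.344, 0.012], 0.73)]
vortex_mixer [([0.436, 0.084, -0.004], 0.62)]
side [('intrinsics', [[351.702, 0.0, 253.065], [0.0, 351.702, 196.146], [0.0, 0.0, 1.0]]), ('extrinsics', [[0.937, 0.238, -0.255, 0.279], [-0.349, 0.608, -0.713, -0.731], [-0.015, 0.758, 0.653, 0.62], [0.0, 0.0, 0.0, 1.0]])]
foot [([0.448, -0.137, 0.006], 0.7)]
yoke_mid [([0.445, -0.137, 0.021], 0.78)]
knob_grip [([0.451, -0.134, 0.051], 0.54)]
jig_center [([0.492, -0.343, 0.01], 0.65)]
vortex_mixer [([0.432, 0.081, 0.002], 0.56)]
wrist [('intrinsics', [[293.884, 0.0, 254.489], [0.0, 293.884, 189.132], [0.0, 0.0, 1.0]]), ('extrinsics', [[1.0, -0.001, -0.001, 0.524], [0.002, 0.963, 0.268, 0.068], [0.0, -0.268, 0.963, 0.374], [0.0, 0.0, 0.0, 1.0]])]
foot [([0.438, -0.136, 0.001], 0.91)]
yoke_mid [([0.445, -0.132, 0.022], 0.58)]
knob_grip [([0.447, -0.134, 0.051], 0.95)]
jig_center []
vortex_mixer [([0.433, 0.082, 0.0], 0.66)]
0.9
```

View pics/scene0.png

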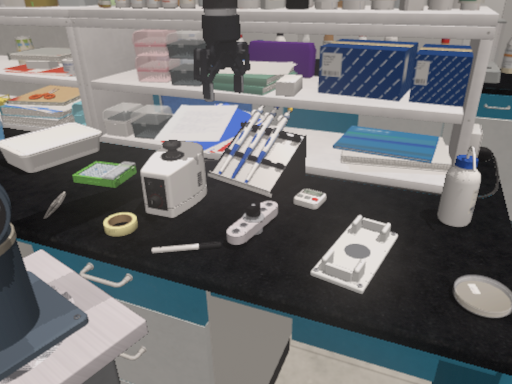

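View pics/side0.png

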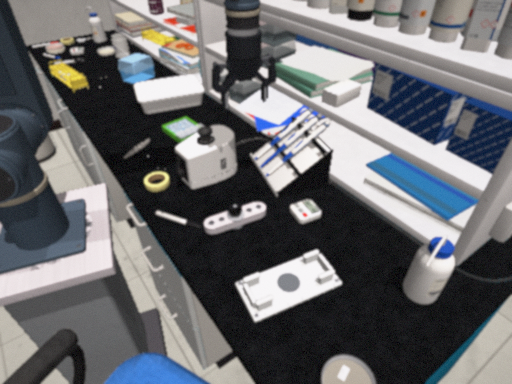

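View pics/wrist0.png

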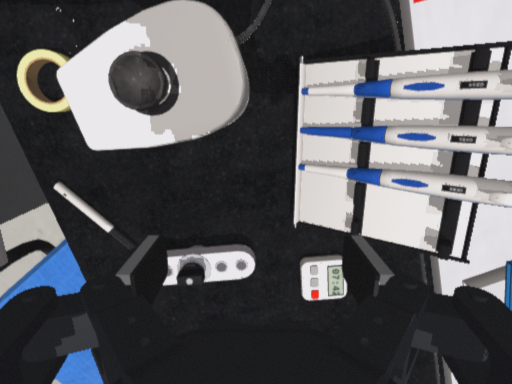

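Run:
```python
from h import *
for n,(u0,v0,u1,v1) in {'scene0':(210,180,410,300),'side0':(150,180,350,330),'wrist0':(140,220,280,310)}.items():
    im=cv2.imread(f'pics/{n}.png')[v0:v1,u0:u1]; f=4 if n!='wrist0' else 5
    cv2.imwrite(f'pics/{n}z.png',cv2.resize(im,None,fx=f,fy=f,interpolation=cv2.INTER_CUBIC))
```

```text
(no output)
```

View pics/scene0z.png

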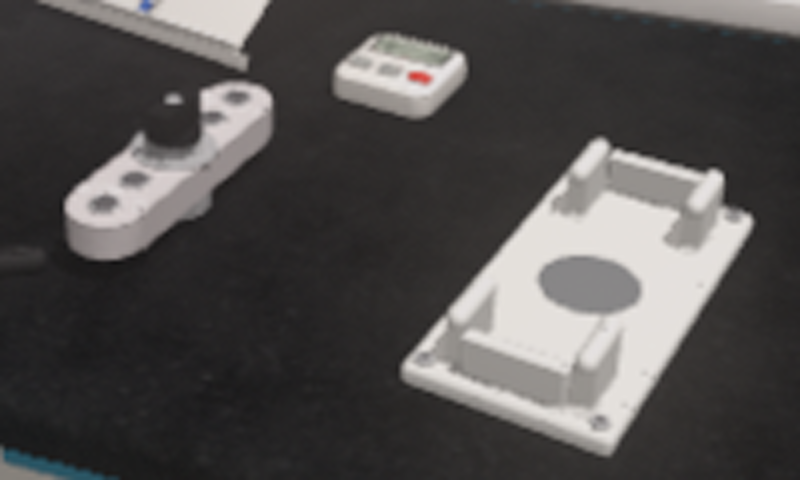

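View pics/side0z.png

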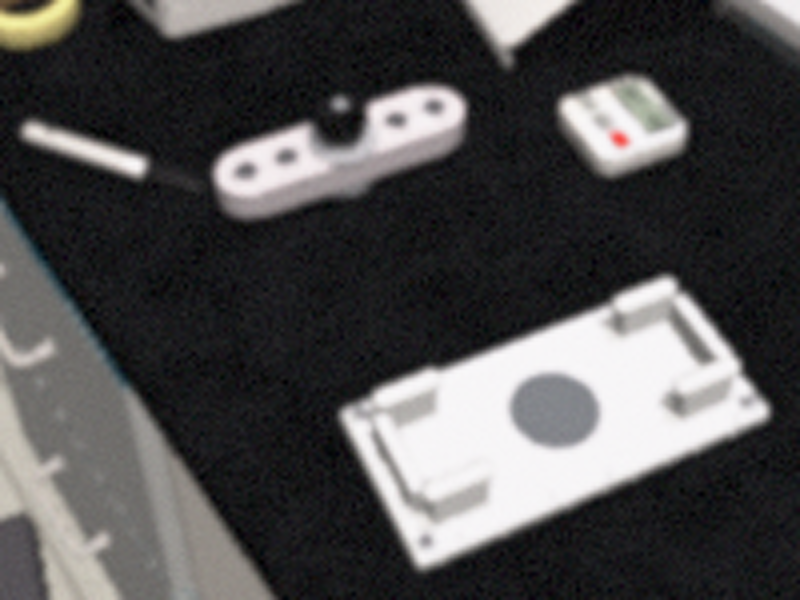

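View pics/wrist0z.png

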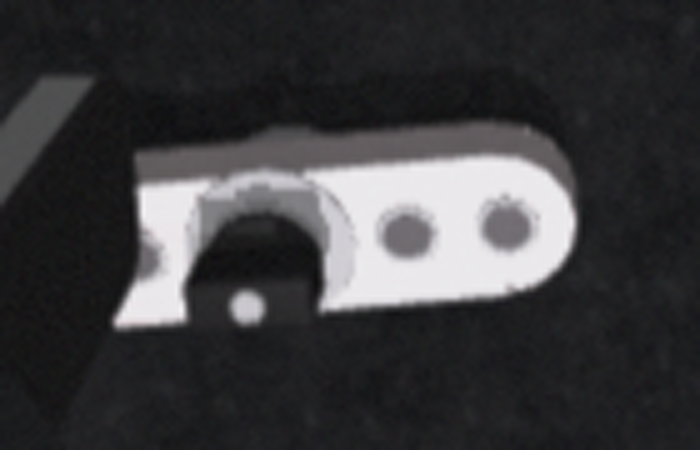

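Run:
```python
from h import *
def pts(cam,off,f,P,z):
    return [ray(cam,(off[0]+(p[0]+.5)/f-.5,off[1]+(p[1]+.5)/f-.5),z)[:2].round(4) for p in P]
S=('scene',(210,180),4);D=('side',(150,180),4)
a=lambda p,q:np.degrees(np.arctan2(*(q-p)[::-1])).round(1)
for C,H,cor,disc in ((S,[(103,203),(135,179),(213,118),(237,97)],[(403,366),(610,445),(752,210)],(590,284)),(D,[(245,171),(287,156),(397,119),(434,106)],[(342,412),(425,566),(770,408)],(555,410))):
    h=pts(*C,H,.032);print(C[0],'holes',h,'mean',np.mean(h,0),a(h[0],h[3]),a(h[1],h[2]))
    c=pts(*C,cor,.010);print('corners',c,'ctr',(c[0]+c[2])/2,a(c[0],c[1]),a(c[1],c[2]),np.linalg.norm(c[0]-c[1]),np.linalg.norm(c[2]-c[1]),'disc',pts(*C,[disc],.010))
    
h=[ray('wrist',(140+x/5,220+y/5),.032)[:2] for x,y in((408,237),(507,228))];print(h,a(*h))
```

```text
scene holes [array([ 0.3825, -0.1394]), array([ 0.4086, -0.1378]), array([ 0.48  , -0.1319]), array([ 0.5059, -0.1284])] mean [ 0.44425  -0.134375] 5.1 4.7
corners [array([ 0.3854, -0.3066]), array([ 0.3913, -0.4003]), array([ 0.5951, -0.3815])] ctr [ 0.49025 -0.34405] -86.4 5.3 0.09388556864609172 0.20466528772608214 disc [array([ 0.4893, -0.3446])]
side holes [array([ 0.3825, -0.1409]), array([ 0.4093, -0.1377]), array([ 0.4815, -0.1311]), array([ 0.5069, -0.1283])] mean [ 0.44505 -0.1345 ] 5.8 5.2
corners [array([ 0.3869, -0.3076]), array([ 0.3964, -0.4037]), array([ 0.594 , -0.3844])] ctr [ 0.49045 -0.346  ] -84.4 5.6 0.09656842133948344 0.19854029817646593 disc [array([ 0.4901, -0.3459])]
[array([ 0.48145386, -0.13298992]), array([ 0.50730942, -0.13032652])] 5.9
```

Request:
step_arm --commands '[{"dx": -3.4, "dy": -2.0}, {"dx": -3.4, "dy": -2.0}, {"dx": -3.3, "dy": -2.0}, {"dx": -3.3, "dy": -1.9}, {"rz": -8.5}, {"rz": -8.5}, {"rz": -8.5}, {"rz": -8.5}, {"rz": -8.5}, {"rz": -8.5}, {"rz": -8.5}, {"rz": -8.5}]'

```text
$.commands[0]: bad value
```

Request:
step_arm --commands '[{"rz": -8.5}, {"rz": -8.5}, {"rz": -8.5}, {"rz": -1.8}, {"dz": 5}, {"dz": 3}, {}]'

```text
$.commands[0]: bad value
```

```bash
cat > look.py <<'E'
from h import *
import sys
def status():
    s=st();M=R.from_quat(s['tool_rot']).as_matrix()
    print('yaw of tool y',np.degrees(np.arctan2(M[1,1],M[0,1])).round(2),'z',M[:,2].round(4)); return s,M
if __name__=='__main__':
    status(); save(sys.argv[1],sys.argv[2])
    for q in sys.argv[3:]:
        r=spotter.place_of(sys.argv[1],q); print(q,[(np.round(x['xyz'],4).tolist(),round(x['conf'],2)) for x in r[:2]])
E
python3 look.py wrist w1 knob_grip yoke_mid foot
```

```text
time_s 0.9
tool_pos [ 0.525  -0.      0.2313]
tool_rot [0.7071 0.7071 0.     0.    ]
contact_force [-0.3337 -0.1211 -0.4139]
moment [0.0288 0.0014 0.0128]
gripper_width 0.9992
joint_positions [-0.1278  0.048   0.0992  1.622  -0.      1.443 ]
yaw of tool y -0.0 z [ 0. -0. -1.]
knob_grip [([0.4456, -0.1359, 0.0513], 0.86)]
yoke_mid []
foot [([0.4419, -0.1336, 0.0027], 0.6)]
```

View pics/w1.png

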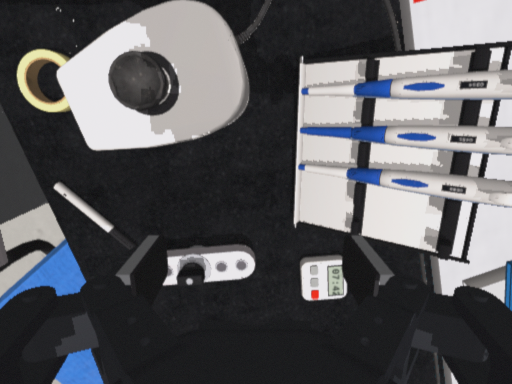

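Request:
step_arm --commands '[{"dx": -3.4, "dy": -2.0, "dz": 0, "rx": 0, "ry": 0, "rz": 0, "claw": 1}, {"dx": -3.4, "dy": -2.0, "dz": 0, "rx": 0, "ry": 0, "rz": 0, "claw": 1}, {"dx": -3.4, "dy": -2.0, "dz": 0, "rx": 0, "ry": 0, "rz": 0, "claw": 1}, {"dx": -3.3, "dy": -2.0, "dz": 0, "rx": 0, "ry": 0, "rz": 0, "claw": 1}]'

```text
time_s: 1.5
tool_pos: [0.4442, -0.1361, 0.2314]
tool_rot: [0.707, 0.707, 0.0, 0.0]
contact_force: [-0.1, -0.8, 0.1]
gripper_width: 1.0
```

Request:
step_arm --commands '[{"dx": 0, "dy": 0, "dz": 0, "rx": 0, "ry": 0, "rz": -8.5, "claw": 1}, {"dx": 0, "dy": 0, "dz": 0, "rx": 0, "ry": 0, "rz": -8.5, "claw": 1}, {"dx": 0, "dy": 0, "dz": 0, "rx": 0, "ry": 0, "rz": -8.5, "claw": 1}, {"dx": 0, "dy": 0, "dz": 0, "rx": 0, "ry": 0, "rz": -8.5, "claw": 1}, {"dx": 0, "dy": 0, "dz": 1, "rx": 0, "ry": 0, "rz": -8.5, "claw": 1}, {"dx": 0, "dy": 0, "dz": 1, "rx": 0, "ry": 0, "rz": -8.5, "claw": 1}, {"dx": 0, "dy": 0, "dz": 1, "rx": 0, "ry": 0, "rz": -8.5, "claw": 1}, {"dx": 0, "dy": 0, "dz": 1, "rx": 0, "ry": 0, "rz": -8.5, "claw": 1}, {"dx": 0, "dy": 0, "dz": 1, "rx": 0, "ry": 0, "rz": -8.5, "claw": 1}, {"dx": 0, "dy": 0, "dz": 1, "rx": 0, "ry": 0, "rz": -8.5, "claw": 1}, {"dx": 0, "dy": 0, "dz": 1, "rx": 0, "ry": 0, "rz": -8.5, "claw": 1}, {"dx": 0, "dy": 0, "dz": 0, "rx": 0, "ry": 0, "rz": -1.8, "claw": 1}]'

```text
time_s: 2.7
tool_pos: [0.444, -0.1345, 0.1596]
tool_rot: [-0.048, 0.999, 0.001, -0.001]
contact_force: [0.3, 0.7, 0.2]
gripper_width: 0.997
```

```bash
python3 look.py wrist w2 knob_grip yoke_mid foot
```

```text
time_s 2.7
tool_pos [ 0.444  -0.1345  0.1596]
tool_rot [-4.790e-02  9.989e-01  7.000e-04 -1.300e-03]
contact_force [0.2548 0.6528 0.1775]
moment [0.0192 0.0218 0.0357]
gripper_width 0.9972
joint_positions [-0.4389 -0.1125 -0.1996  1.4866 -0.     -0.5347]
yaw of tool y 95.49 z [-0.0027  0.0012 -1.    ]
knob_grip []
yoke_mid [([0.4409, -0.1356, 0.0261], 0.87)]
foot [([0.4433, -0.1367, -0.0017], 0.77)]
```

View pics/w2.png

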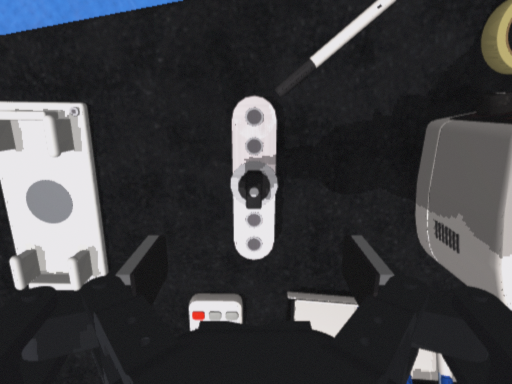

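Run:
```python
from h import *
a=lambda p,q:np.degrees(np.arctan2(*(q-p)[::-1])).round(1)
P=[ray('wrist',p,.032)[:2] for p in((254.5,117),(254.5,146),(254,220),(254,244))]
print(np.round(P,4),np.mean(P,0),a(P[0],P[3]))
print('ends',[ray('wrist',p,.032)[:2].round(4) for p in((254,97),(253.5,259))])
print('disc',ray('wrist',(49.5,201.5),.010))
print('jig right edge',ray('wrist',(85,103),.010),ray('wrist',(106,272),.010))
im=cv2.imread('pics/w2.png')[150:220,210:300];cv2.imwrite('pics/w2z.png',cv2.resize(im,None,fx=7,fy=7,interpolation=cv2.INTER_CUBIC))
```

```text
[[ 0.3849 -0.1401]
 [ 0.4108 -0.1377]
 [ 0.4836 -0.1314]
 [ 0.5095 -0.129 ]] [ 0.44719697 -0.13454905] 5.1
ends [array([ 0.3678, -0.1422]), array([ 0.5264, -0.1279])]
disc [ 0.49163525 -0.34669106  0.01      ]
jig right edge [ 0.38773421 -0.30342105  0.01      ] [ 0.57032309 -0.29102583  0.01      ]
```

View pics/w2z.png

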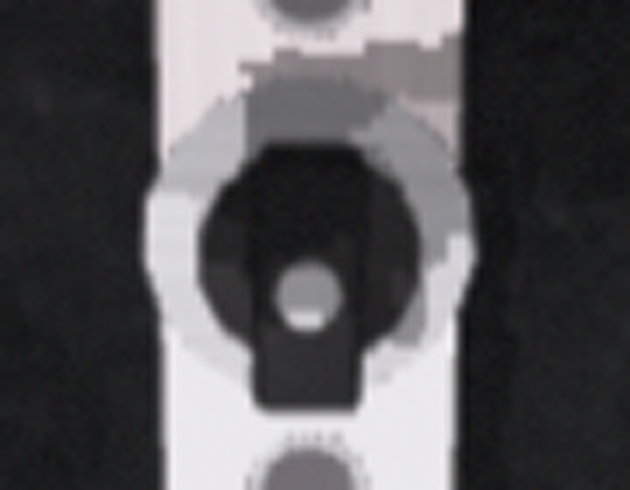

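Request:
step_arm --commands '[{"dx": -0.2, "dy": 0, "dz": 3.5, "rx": 0, "ry": 0, "rz": 0, "claw": 0.6}, {"dx": 0, "dy": 0, "dz": 3.5, "rx": 0, "ry": 0, "rz": 0, "claw": 0.6}, {"dx": 0, "dy": 0, "dz": 2, "rx": 0, "ry": 0, "rz": 0, "claw": 0.6}, {"dx": 0, "dy": 0, "dz": 1, "rx": 0, "ry": 0, "rz": 0, "claw": 0.6}, {"dx": 0, "dy": 0, "dz": 1, "rx": 0, "ry": 0, "rz": 0, "claw": 0.6}, {"dx": 0, "dy": 0, "dz": 0.4, "rx": 0, "ry": 0, "rz": 0, "claw": 0.6}, {"dx": 0, "dy": 0, "dz": 0, "rx": 0, "ry": 0, "rz": 0, "claw": 0.6}]' --force 40

```text
time_s: 3.6
tool_pos: [0.4473, -0.135, 0.0477]
tool_rot: [-0.046, 0.999, -0.0, 0.0]
contact_force: [-0.3, -0.2, -0.1]
gripper_width: 0.597
```

```bash
python3 look.py wrist w3; python3 -c "
from h import *
save('side','s3')"
```

```text
time_s 3.6
tool_pos [ 0.4473 -0.135   0.0477]
tool_rot [-4.610e-02  9.989e-01 -2.000e-04  3.000e-04]
contact_force [-0.3236 -0.2281 -0.0948]
moment [-0.008  -0.0351 -0.0556]
gripper_width 0.5971
joint_positions [-0.4368 -0.0615 -0.3772  1.2544  0.     -0.5291]
yaw of tool y 95.29 z [ 6.e-04 -3.e-04 -1.e+00]
```

View pics/w3.png

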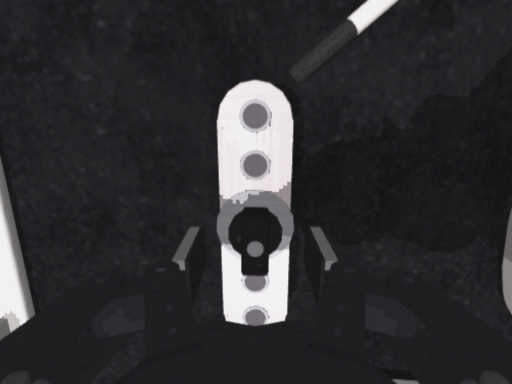

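View pics/s3.png

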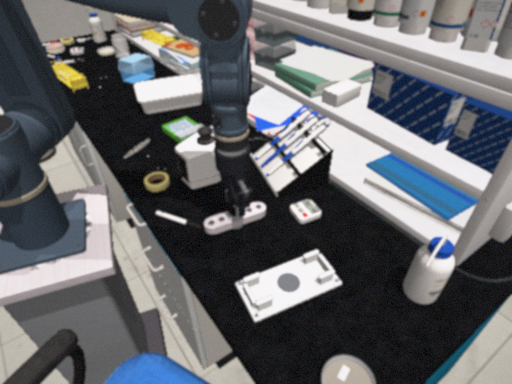

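Request:
step_arm --commands '[{"dx": 0, "dy": 0, "dz": 0.2, "rx": 0, "ry": 0, "rz": 0, "claw": 0.6}, {"dx": 0, "dy": 0, "dz": 0, "rx": 0, "ry": 0, "rz": 0, "claw": 0}, {"dx": 0, "dy": 0, "dz": 0, "rx": 0, "ry": 0, "rz": 0, "claw": 0}, {"dx": 0, "dy": 0, "dz": 0, "rx": 0, "ry": 0, "rz": 0, "claw": 0}, {"dx": 0, "dy": 0, "dz": 0, "rx": 0, "ry": 0, "rz": 0, "claw": 0}, {"dx": 0, "dy": 0, "dz": 0, "rx": 0, "ry": 0, "rz": 0, "claw": 0}]' --force 60

```text
time_s: 4.3
tool_pos: [0.4472, -0.1349, 0.0457]
tool_rot: [-0.046, 0.999, -0.0, 0.0]
contact_force: [0.2, 0.5, 3.0]
gripper_width: 0.149
```

```bash
python3 look.py wrist w4
```

```text
time_s 4.3
tool_pos [ 0.4472 -0.1349  0.0457]
tool_rot [-4.620e-02  9.989e-01 -1.000e-04  2.000e-04]
contact_force [0.1752 0.4968 3.0095]
moment [ 0.205   0.2005 -0.0154]
gripper_width 0.1491
joint_positions [-4.3670e-01 -6.0400e-02 -3.8010e-01  1.2506e+00  1.0000e-04 -5.2920e-01]
yaw of tool y 95.3 z [ 4.e-04 -1.e-04 -1.e+00]
```

View pics/w4.png

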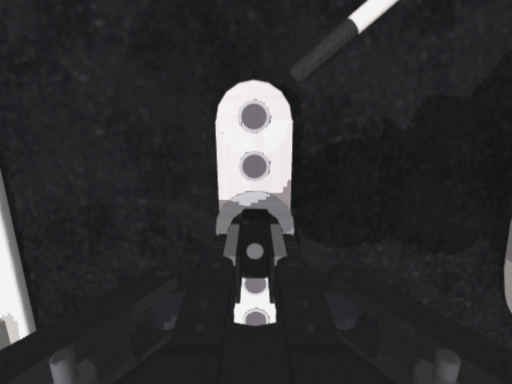

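Request:
step_arm --commands '[{"dx": 0, "dy": 0, "dz": -1, "rx": 0, "ry": 0, "rz": 0, "claw": 0}, {"dx": 0, "dy": 0, "dz": -2, "rx": 0, "ry": 0, "rz": 0, "claw": 0}, {"dx": 0, "dy": 0, "dz": -2, "rx": 0, "ry": 0, "rz": 0, "claw": 0}, {"dx": 0, "dy": 0, "dz": -1.5, "rx": 0, "ry": 0, "rz": 0, "claw": 0}, {"dx": -0.3, "dy": -2, "dz": 0, "rx": 0, "ry": 0, "rz": 0, "claw": 0}, {"dx": -0.4, "dy": -3.5, "dz": 0, "rx": 0, "ry": 0, "rz": 0, "claw": 0}, {"dx": -0.4, "dy": -3.5, "dz": 0, "rx": 0, "ry": 0, "rz": 0, "claw": 0}, {"dx": -0.4, "dy": -3.5, "dz": 0, "rx": 0, "ry": 0, "rz": 0, "claw": 0}, {"dx": -0.4, "dy": -3.5, "dz": 0, "rx": 0, "ry": 0, "rz": 0, "claw": 0}, {"dx": -0.4, "dy": -3.2, "dz": 0, "rx": 0, "ry": 0, "rz": 0, "claw": 0}, {"dx": -0.2, "dy": -2.1, "dz": 0, "rx": 0, "ry": 0, "rz": 0, "claw": 0}, {"dx": 0, "dy": 0, "dz": 0, "rx": 0, "ry": 0, "rz": 0, "claw": 0}]' --force 60

```text
time_s: 5.55
tool_pos: [0.4908, -0.3473, 0.1082]
tool_rot: [-0.045, 0.999, 0.0, -0.001]
contact_force: [0.5, -0.4, -5.1]
gripper_width: 0.143
```

```bash
python3 look.py wrist w5; python3 -c "
from h import *
for c,b in (('side',(200,190,370,340)),('scene',(270,150,440,300))):
    im=save(c,c+'5'); u0,v0,u1,v1=b
    cv2.imwrite(f'pics/{c}5z.png',cv2.resize(im[v0:v1,u0:u1,::-1],None,fx=4,fy=4,interpolation=cv2.INTER_CUBIC))
"
```

```text
time_s 5.55
tool_pos [ 0.4908 -0.3473  0.1082]
tool_rot [-4.46e-02  9.99e-01  1.00e-04 -1.10e-03]
contact_force [ 0.5438 -0.4451 -5.1494]
moment [ 0.0112  0.0699 -0.0622]
gripper_width 0.1428
joint_positions [-0.7266  0.2547  0.0852  1.4031 -0.0015 -0.8158]
yaw of tool y 95.11 z [-0.0022  0.     -1.    ]
```

View pics/w5.png

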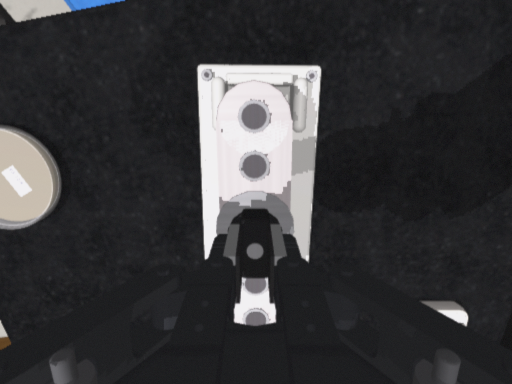

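View pics/side5z.png

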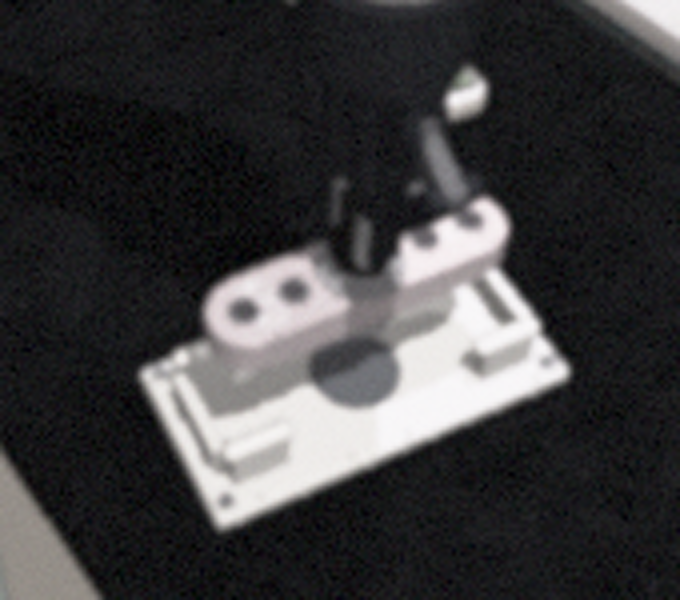

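View pics/scene5z.png

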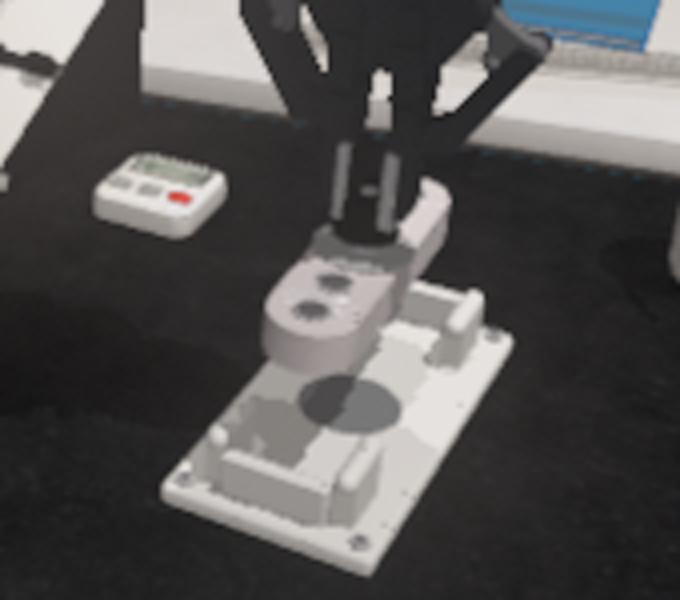

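Run:
```python
from h import *
c=optics.calibration('wrist')
r=lambda p,z:ray('wrist',p,z,c)[:2].round(4)
T=np.array(c['extrinsics']);print(T.round(3).tolist())
print('holes',[r(p,.0945) for p in((254,116),(254,166),(255,320))])
print('yoke sides',r((216.5,125),.0945),r((292,125),.0945),'end',r((254,81),.0945))
print('corners',r((198,66),.01),r((321,66),.01),'cheek inner top', r((225,105),.037),r((294,105),.037))
print('plate edges row150',r((202,150),.01),r((317,150),.01), 'row240',r((205,240),.01),r((311,240),.01))
for cam,off,P,d in(('side',(200,190),((243,311),(293,290),(426,238),(470,219)),(356,370)),('scene',(270,150),((310,311),(335,283)),(350,404))):
    f=lambda p:(off[0]+(p[0]+.5)/4-.5,off[1]+(p[1]+.5)/4-.5)
    h=[ray(cam,f(p),.0945)[:2].round(4) for p in P];print(cam,h,np.mean(h,0),'disc',ray(cam,f(d),.01)[:2])
im=cv2.imread('pics/w5.png')[55:145,185:335];cv2.imwrite('pics/w5z.png',cv2.resize(im,None,fx=5,fy=5,interpolation=cv2.INTER_CUBIC))
```

```text
[[-0.094, -0.96, -0.265, 0.422], [0.996, -0.09, -0.028, -0.35], [0.003, -0.266, 0.964, 0.251], [0.0, 0.0, 0.0, 1.0]]
holes [array([ 0.4262, -0.3491]), array([ 0.4524, -0.3466]), array([ 0.5507, -0.3367])]
yoke sides [ 0.4326 -0.3681] [ 0.4289 -0.3289] end [ 0.4092 -0.3506]
corners [ 0.3954 -0.3948] [ 0.3866 -0.3012] cheek inner top [ 0.4221 -0.3698] [ 0.4176 -0.3216]
plate edges row150 [ 0.4593 -0.3887] [ 0.4505 -0.2946] row240 [ 0.5396 -0.3823] [ 0.5309 -0.2878]
side [array([ 0.4262, -0.351 ]), array([ 0.4525, -0.348 ]), array([ 0.5251, -0.3419]), array([ 0.5507, -0.3388])] [ 0.488625 -0.344925] disc [ 0.49060459 -0.34605637]
scene [array([ 0.4252, -0.3489]), array([ 0.4517, -0.3472])] [ 0.43845 -0.34805] disc [ 0.48925019 -0.34461866]
```

View pics/w5z.png

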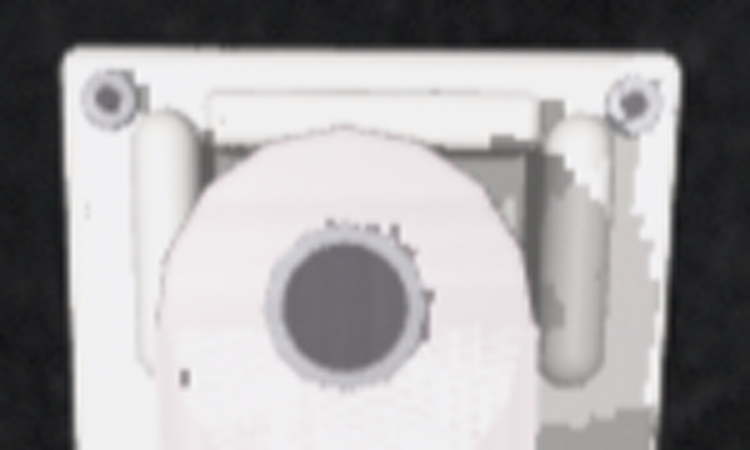

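Run:
```python
from look import *
s,M=status()
c=optics.calibration('wrist');save('wrist','w6');print(np.array(c['extrinsics']).round(4)[:3,3])
im=cv2.imread('pics/w6.png')[50:270,180:340];cv2.imwrite('pics/w6z.png',cv2.resize(im,None,fx=4,fy=4,interpolation=cv2.INTER_CUBIC)[:600])
```

```text
time_s 5.7
tool_pos [ 0.4905 -0.3434  0.1087]
tool_rot [-0.0462  0.9989  0.0016 -0.0013]
contact_force [ 0.2935 -0.2803 -5.6483]
moment [ 0.0808  0.039  -0.0155]
gripper_width 0.1446
joint_positions [-7.2300e-01  2.5060e-01  8.1400e-02  1.4057e+00  5.0000e-04 -8.1540e-01]
yaw of tool y 95.3 z [-0.0028  0.0031 -1.    ]
[ 0.4223 -0.3496  0.2514]
```

View pics/w6z.png

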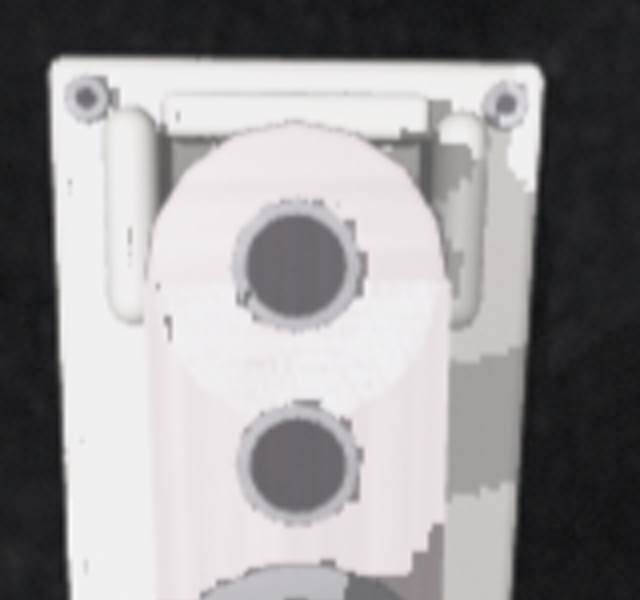

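Request:
step_arm --commands '[{"dx": -0.15, "dy": -0.05, "dz": 1, "rx": 0, "ry": 0, "rz": 0.5, "claw": 0}, {"dx": 0, "dy": 0, "dz": 1.2, "rx": 0, "ry": 0, "rz": 0, "claw": 0}, {"dx": 0, "dy": 0, "dz": 1, "rx": 0, "ry": 0, "rz": 0, "claw": 0}, {"dx": 0, "dy": 0, "dz": 0.4, "rx": 0, "ry": 0, "rz": 0, "claw": 0}, {"dx": 0, "dy": 0, "dz": 0, "rx": 0, "ry": 0, "rz": 0, "claw": 0}, {"dx": 0, "dy": 0, "dz": 0, "rx": 0, "ry": 0, "rz": 0, "claw": 0}]' --force 60

```text
time_s: 6.35
tool_pos: [0.4931, -0.3449, 0.0743]
tool_rot: [-0.042, 0.999, 0.0, -0.0]
contact_force: [-1.2, 0.1, -5.2]
gripper_width: 0.141
```

Run:
```python
from look import *
s,M=status()
save('wrist','w7');im=save('side','side7')
im=cv2.imread('pics/w7.png')[50:200,155:355];cv2.imwrite('pics/w7z.png',cv2.resize(im,None,fx=4,fy=4,interpolation=cv2.INTER_CUBIC))
im=cv2.imread('pics/side7.png')[200:330,220:370];cv2.imwrite('pics/side7z.png',cv2.resize(im,None,fx=4,fy=4,interpolation=cv2.INTER_CUBIC))
```

```text
time_s 6.35
tool_pos [ 0.4931 -0.3449  0.0743]
tool_rot [-0.0419  0.9991  0.     -0.    ]
contact_force [-1.1583  0.0945 -5.2418]
moment [-0.0317  0.0184  0.0099]
gripper_width 0.1411
joint_positions [-0.7218  0.2677  0.0328  1.3359 -0.     -0.8056]
yaw of tool y 94.8 z [-1.e-04  0.e+00 -1.e+00]
```

View pics/w7z.png

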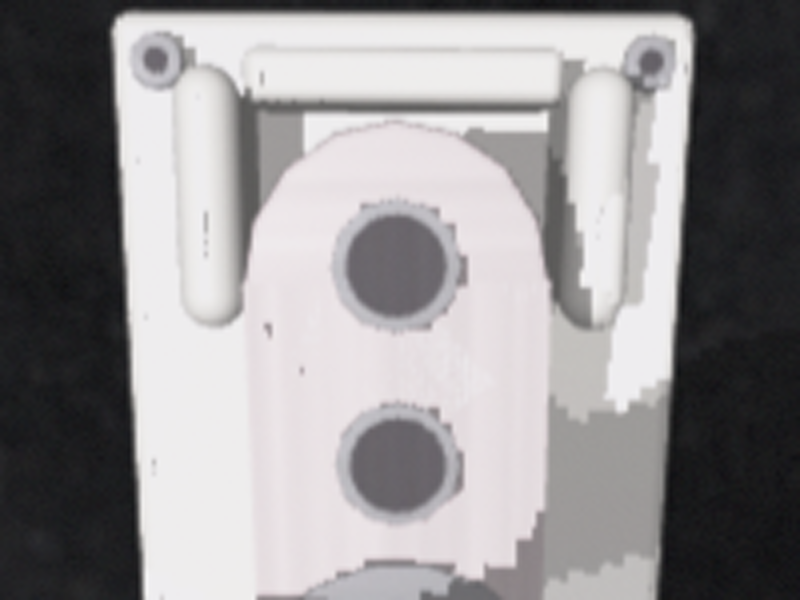

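View pics/side7z.png

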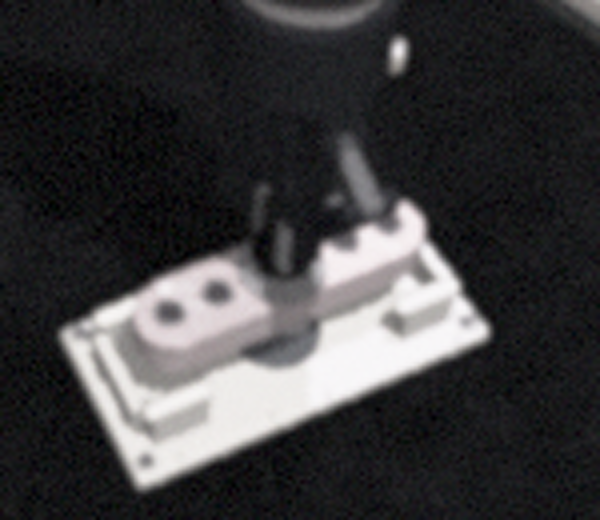

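Run:
```python
from h import *
st()
f=lambda p:(155+(p[0]+.5)/4-.5,50+(p[1]+.5)/4-.5)
r=lambda p,z:ray('wrist',f(p),z)[:2].round(4)
print('end',r((397,122),.0605),'holes',r((396,265),.0605),r((398,465),.0605))
print('plate edge',r((300,14),.01),'wall top',r((400,52),.03),r((400,100),.03))
f=lambda p:(220+(p[0]+.5)/4-.5,200+(p[1]+.5)/4-.5)
h=[ray('side',f(p),.0605)[:2].round(4) for p in((169,311),(218,292),(345,241),(390,223))];print(h,np.mean(h,0))
```

```text
time_s 6.45
tool_pos [ 0.4935 -0.3454  0.0751]
tool_rot [-4.190e-02  9.991e-01 -5.000e-04  5.000e-04]
contact_force [-0.3764  0.4898 -6.191 ]
moment [-0.028  -0.0294 -0.0209]
gripper_width 0.146
joint_positions [-0.7219  0.2673  0.0339  1.336   0.     -0.8057]
end [ 0.4117 -0.3521] holes [ 0.4291 -0.3507] [ 0.4554 -0.3482]
plate edge [ 0.3925 -0.3697] wall top [ 0.3995 -0.3528] [ 0.4061 -0.3522]
[array([ 0.4297, -0.3496]), array([ 0.456 , -0.3478]), array([ 0.5277, -0.3418]), array([ 0.5543, -0.3396])] [ 0.491925 -0.3447  ]
```

Request:
step_arm --commands '[{"dx": 0.1, "dy": 0.1, "dz": 0.4, "rx": 0, "ry": 0, "rz": 0, "claw": 0}, {"dx": 0, "dy": 0, "dz": 0.5, "rx": 0, "ry": 0, "rz": 0, "claw": 0}, {"dx": 0, "dy": 0, "dz": 0.5, "rx": 0, "ry": 0, "rz": 0, "claw": 0}, {"dx": 0, "dy": 0, "dz": 0.3, "rx": 0, "ry": 0, "rz": 0, "claw": 0}, {"dx": 0, "dy": 0, "dz": 0, "rx": 0, "ry": 0, "rz": 0, "claw": 0}, {"dx": 0, "dy": 0, "dz": 0, "rx": 0, "ry": 0, "rz": 0, "claw": 0}]' --force 60

```text
time_s: 7.05
tool_pos: [0.4919, -0.344, 0.0571]
tool_rot: [-0.042, 0.999, 0.0, -0.0]
contact_force: [0.2, 0.9, -5.2]
gripper_width: 0.148
```

Request:
step_arm --commands '[{"dx": 0, "dy": 0, "dz": 0.1, "rx": 0, "ry": 0, "rz": 0, "claw": 0}, {"dx": 0, "dy": 0, "dz": 0, "rx": 0, "ry": 0, "rz": 0, "claw": 0}]'

```text
time_s: 7.25
tool_pos: [0.492, -0.3441, 0.0563]
tool_rot: [-0.042, 0.999, -0.0, 0.0]
contact_force: [-1.0, -0.0, -6.0]
gripper_width: 0.149
```

Run:
```python
from look import *
s,M=status()
save('wrist','w8');im=save('side','side8')
im=cv2.imread('pics/side8.png')[200:330,220:370];cv2.imwrite('pics/side8z.png',cv2.resize(im,None,fx=4,fy=4,interpolation=cv2.INTER_CUBIC))
```

```text
time_s 7.25
tool_pos [ 0.492  -0.3441  0.0563]
tool_rot [-0.0419  0.9991 -0.      0.    ]
contact_force [-0.98   -0.0216 -5.9916]
moment [ 0.005  -0.0383  0.0661]
gripper_width 0.1485
joint_positions [-0.7219  0.2737  0.0038  1.3008 -0.     -0.8057]
yaw of tool y 94.8 z [ 0. -0. -1.]
```

View pics/w8.png

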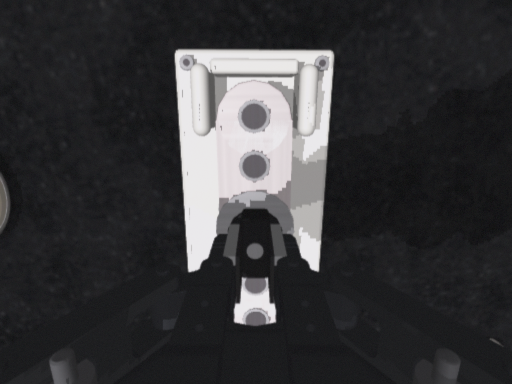

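View pics/side8z.png

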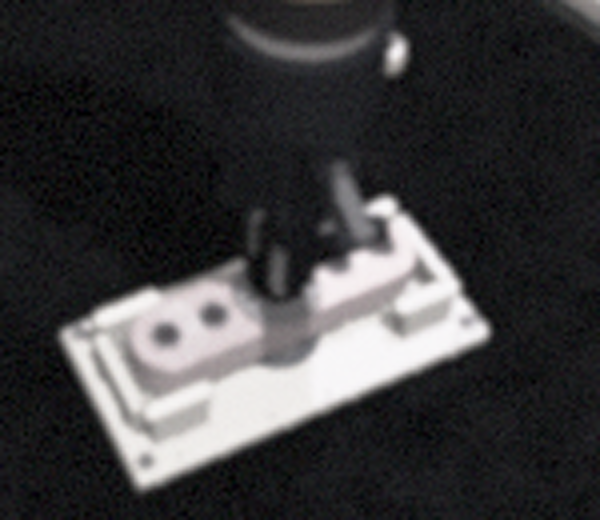

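Between the cheeks; down the last millimetre or so.

Request:
step_arm --commands '[{"dx": 0, "dy": 0, "dz": 0.1, "rx": 0, "ry": 0, "rz": 0, "claw": 0}, {"dx": 0, "dy": 0, "dz": 0, "rx": 0, "ry": 0, "rz": 0, "claw": 0}, {"dx": 0, "dy": 0, "dz": 0, "rx": 0, "ry": 0, "rz": 0, "claw": 0}]'

```text
time_s: 7.65
tool_pos: [0.4922, -0.3442, 0.0559]
tool_rot: [-0.042, 0.999, -0.0, 0.0]
contact_force: [0.1, -0.4, -2.2]
gripper_width: 0.14
```

Request:
step_arm --commands '[{"dx": 0, "dy": 0, "dz": 0.1, "rx": 0, "ry": 0, "rz": 0, "claw": 0}, {"dx": 0, "dy": 0, "dz": 0, "rx": 0, "ry": 0, "rz": 0, "claw": 0}, {"dx": 0, "dy": 0, "dz": 0, "rx": 0, "ry": 0, "rz": 0, "claw": 0}]'

```text
time_s: 7.95
tool_pos: [0.4923, -0.3443, 0.0558]
tool_rot: [-0.042, 0.999, -0.0, 0.0]
contact_force: [-1.8, 1.7, 5.3]
gripper_width: 0.144
```

Request:
step_arm --commands '[{"dx": 0, "dy": 0, "dz": -0.1, "rx": 0, "ry": 0, "rz": 4, "claw": 0}, {"dx": 0, "dy": 0, "dz": 0, "rx": 0, "ry": 0, "rz": 6, "claw": 0}, {"dx": 0, "dy": 0, "dz": 0, "rx": 0, "ry": 0, "rz": 6, "claw": 0}, {"dx": 0, "dy": 0, "dz": 0, "rx": 0, "ry": 0, "rz": 6, "claw": 0}, {"dx": 0, "dy": 0, "dz": 0, "rx": 0, "ry": 0, "rz": 6, "claw": 0}]' --force 80

```text
time_s: 8.45
tool_pos: [0.4922, -0.3449, 0.0559]
tool_rot: [0.203, 0.979, -0.001, 0.0]
contact_force: [-2.0, -1.1, 2.7]
gripper_width: 0.137
```

Run:
```python
from look import *
s,M=status()
save('wrist','w9');im=save('scene','scene9')
im=cv2.imread('pics/scene9.png')[180:300,290:430];cv2.imwrite('pics/scene9z.png',cv2.resize(im,None,fx=4,fy=4,interpolation=cv2.INTER_CUBIC))
```

```text
time_s 8.45
tool_pos [ 0.4922 -0.3449  0.0559]
tool_rot [ 2.031e-01  9.792e-01 -1.000e-03  4.000e-04]
contact_force [-1.9723 -1.0617  2.742 ]
moment [-0.028   0.474   0.0844]
gripper_width 0.1371
joint_positions [-0.7222  0.2739  0.0031  1.2984 -0.0013 -0.3131]
yaw of tool y 66.56 z [ 4.0e-04 -2.1e-03 -1.0e+00]
```

View pics/w9.png

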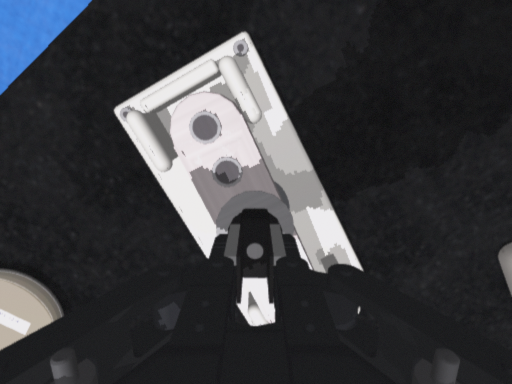

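View pics/scene9z.png

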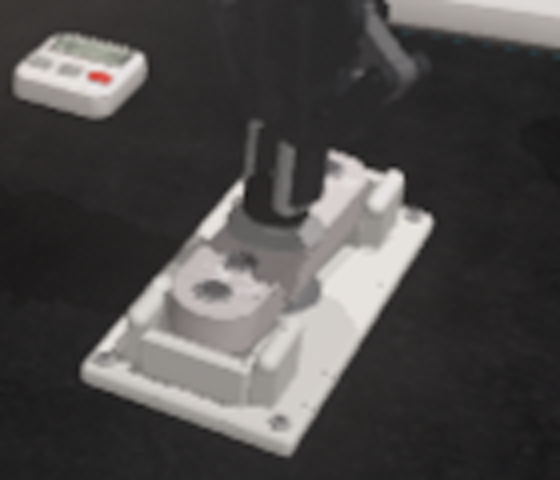

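Request:
step_arm --commands '[{"dx": 0, "dy": 0, "dz": 0, "rx": 0, "ry": 0, "rz": 6, "claw": 0}, {"dx": 0, "dy": 0, "dz": 0, "rx": 0, "ry": 0, "rz": 6, "claw": 0}, {"dx": 0, "dy": 0, "dz": 0, "rx": 0, "ry": 0, "rz": 6, "claw": 0}, {"dx": 0, "dy": 0, "dz": 0, "rx": 0, "ry": 0, "rz": 6, "claw": 0}, {"dx": 0, "dy": 0, "dz": 0, "rx": 0, "ry": 0, "rz": 6, "claw": 0}, {"dx": 0, "dy": 0, "dz": 0, "rx": 0, "ry": 0, "rz": 6, "claw": 0}, {"dx": 0, "dy": 0, "dz": 0, "rx": 0, "ry": 0, "rz": 6, "claw": 0}, {"dx": 0, "dy": 0, "dz": 0, "rx": 0, "ry": 0, "rz": 6, "claw": 0}, {"dx": 0, "dy": 0, "dz": 0, "rx": 0, "ry": 0, "rz": 6, "claw": 0}, {"dx": 0, "dy": 0, "dz": 0, "rx": 0, "ry": 0, "rz": 6, "claw": 0}]'

```text
time_s: 9.55
tool_pos: [0.4911, -0.3457, 0.0559]
tool_rot: [0.665, 0.747, -0.002, 0.0]
contact_force: [-4.8, -1.5, 2.8]
gripper_width: 0.138
```

```bash
python3 look.py wrist w10
```

```text
time_s 9.55
tool_pos [ 0.4911 -0.3457  0.0559]
tool_rot [ 6.648e-01  7.470e-01 -1.900e-03  5.000e-04]
contact_force [-4.7665 -1.4994  2.7583]
moment [-0.4165  1.0045  0.0728]
gripper_width 0.1375
joint_positions [-0.7229  0.2738  0.003   1.2991 -0.0038  0.7316]
yaw of tool y 6.66 z [-0.0018 -0.0035 -1.    ]
```

View pics/w10.png

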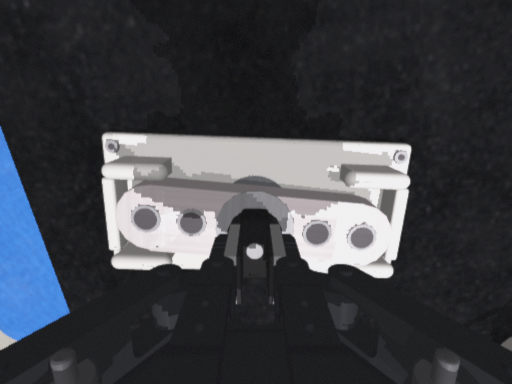

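Request:
step_arm --commands '[{"dx": 0, "dy": 0, "dz": 0, "rx": 0, "ry": 0, "rz": 6, "claw": 0}, {"dx": 0, "dy": 0, "dz": 0, "rx": 0, "ry": 0, "rz": 6, "claw": 0}, {"dx": 0, "dy": 0, "dz": 0, "rx": 0, "ry": 0, "rz": 6, "claw": 0}, {"dx": 0, "dy": 0, "dz": 0, "rx": 0, "ry": 0, "rz": 6, "claw": 0}]'

```text
time_s: 10.0
tool_pos: [0.4907, -0.3456, 0.056]
tool_rot: [0.805, 0.593, -0.002, 0.001]
contact_force: [-5.1, -2.0, 3.6]
gripper_width: 0.132
```

Run:
```python
from look import *
s,M=status(); print(np.round(s['tau'],3))
```

```text
time_s 10.0
tool_pos [ 0.4907 -0.3456  0.056 ]
tool_rot [ 8.053e-01  5.929e-01 -2.100e-03  5.000e-04]
contact_force [-5.1413 -2.0025  3.6304]
moment [-0.406   1.3459  0.0789]
gripper_width 0.132
joint_positions [-0.723   0.2737  0.0029  1.2999 -0.0043  1.1492]
yaw of tool y -17.27 z [-0.0027 -0.0033 -1.    ]
[  2.819 -40.018  31.174  -1.366   1.687  -0.58 ]
```

Request:
step_arm --commands '[{"dx": 0, "dy": 0, "dz": 0, "rx": 0, "ry": 0, "rz": 3, "claw": 0}, {"dx": 0, "dy": 0, "dz": 0, "rx": 0, "ry": 0, "rz": 3, "claw": 0}]'

```text
time_s: 10.2
tool_pos: [0.4907, -0.3456, 0.056]
tool_rot: [0.835, 0.551, -0.002, 0.001]
contact_force: [-6.5, -2.6, 4.8]
gripper_width: 0.137
```

Run:
```python
from look import *
s,M=status(); print(np.round(s['tau'],3))
```

```text
time_s 10.2
tool_pos [ 0.4907 -0.3456  0.056 ]
tool_rot [ 8.346e-01  5.508e-01 -2.000e-03  6.000e-04]
contact_force [-6.4697 -2.6472  4.8186]
moment [-0.4394  1.3384  0.1078]
gripper_width 0.1369
joint_positions [-0.7231  0.2736  0.0029  1.3    -0.0043  1.2518]
yaw of tool y -23.15 z [-0.0027 -0.0033 -1.    ]
[  2.742 -40.015  31.133  -1.34    1.658  -0.231]
```

Request:
step_arm --commands '[{"dx": 0, "dy": 0, "dz": 0, "rx": 0, "ry": 0, "rz": 3, "claw": 0}, {"dx": 0, "dy": 0, "dz": 0, "rx": 0, "ry": 0, "rz": 2, "claw": 0}, {"dx": 0, "dy": 0, "dz": 0, "rx": 0, "ry": 0, "rz": 2, "claw": 0}]'

```text
time_s: 10.5
tool_pos: [0.4909, -0.3459, 0.056]
tool_rot: [0.866, 0.499, -0.002, 0.001]
contact_force: [-4.3, -3.8, 2.4]
gripper_width: 0.139
```

```bash
python3 look.py wrist w11
```

```text
time_s 10.5
tool_pos [ 0.4909 -0.3459  0.056 ]
tool_rot [ 0.8664  0.4994 -0.002   0.0011]
contact_force [-4.2718 -3.7578  2.3806]
moment [-0.9358  1.0675  0.4149]
gripper_width 0.1387
joint_positions [-0.7231  0.2736  0.003   1.2993 -0.0045  1.3727]
yaw of tool y -30.08 z [-0.0024 -0.0039 -1.    ]
```

View pics/w11.png

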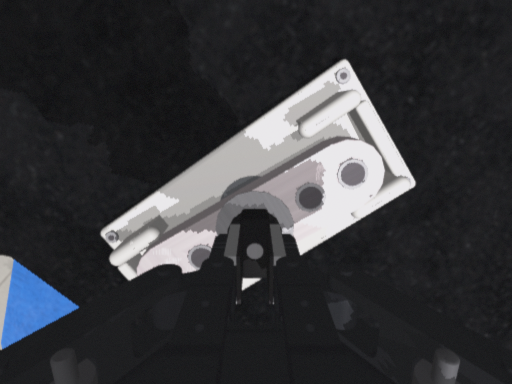

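Request:
step_arm --commands '[{"dx": 0, "dy": 0, "dz": 0, "rx": 0, "ry": 0, "rz": 1.5, "claw": 0}, {"dx": 0, "dy": 0, "dz": 0, "rx": 0, "ry": 0, "rz": 1.5, "claw": 0}, {"dx": 0, "dy": 0, "dz": 0, "rx": 0, "ry": 0, "rz": 0, "claw": 0}]'

```text
time_s: 10.85
tool_pos: [0.491, -0.346, 0.056]
tool_rot: [0.878, 0.479, -0.002, 0.001]
contact_force: [-5.2, -3.6, 2.8]
gripper_width: 0.138
```

```bash
python3 look.py wrist w12
```

```text
time_s 10.85
tool_pos [ 0.491 -0.346  0.056]
tool_rot [ 0.878   0.4786 -0.0022  0.0014]
contact_force [-5.1831 -3.591   2.7728]
moment [-0.6934  1.2661  1.2875]
gripper_width 0.1382
joint_positions [-0.7228  0.2738  0.0031  1.299  -0.005   1.4207]
yaw of tool y -32.81 z [-0.0025 -0.0046 -1.    ]
```

View pics/w12.png

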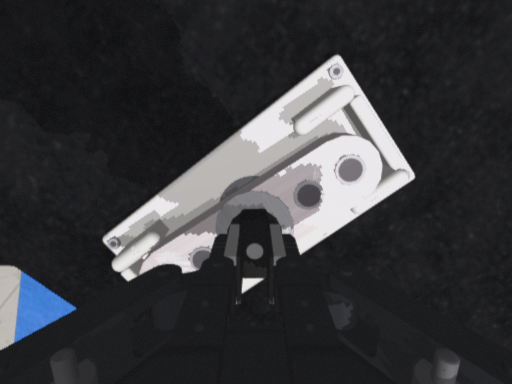

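Request:
step_arm --commands '[{"dx": 0, "dy": 0, "dz": 0, "rx": 0, "ry": 0, "rz": -1.0, "claw": 0}, {"dx": 0, "dy": 0, "dz": 0, "rx": 0, "ry": 0, "rz": -1.0, "claw": 0}, {"dx": 0, "dy": 0, "dz": 0, "rx": 0, "ry": 0, "rz": 0, "claw": 0}]'

```text
time_s: 11.2
tool_pos: [0.491, -0.346, 0.056]
tool_rot: [0.87, 0.493, -0.002, 0.001]
contact_force: [-5.4, -2.9, 3.0]
gripper_width: 0.138
```

Run:
```python
from look import *
status()
im=cv2.imread('pics/side0.png')
c=optics.calibration('side')
big=cv2.resize(im[130:340,110:360],None,fx=3,fy=3,interpolation=cv2.INTER_CUBIC)
f=lambda p:tuple(int(round(v)) for v in ((proj('side',p,c)-[110,130])*3))
for x in np.arange(.25,.66,.05):
    for y in np.arange(-.45,.01,.05):
        cv2.circle(big,f((x,y,0)),2,(0,255,0) if abs(x*10%1-0.5)>.4 else (255,160,0),-1)
        if abs((x*100)%10)<1e-6 or abs((x*100)%10-10)<1e-6: cv2.putText(big,f'{x*100:.0f},{y*100:.0f}',f((x,y,0)),0,.3,(0,255,255),1)
cv2.imwrite('pics/grid.png',big[:600])
```

```text
time_s 11.2
tool_pos [ 0.491 -0.346  0.056]
tool_rot [ 0.8699  0.4931 -0.0021  0.0013]
contact_force [-5.3822 -2.8572  2.9955]
moment [-0.6887  1.1682  0.6485]
gripper_width 0.1375
joint_positions [-0.7229  0.2738  0.0032  1.299  -0.0048  1.3873]
yaw of tool y -30.91 z [-0.0023 -0.0043 -1.    ]
```

View pics/grid.png

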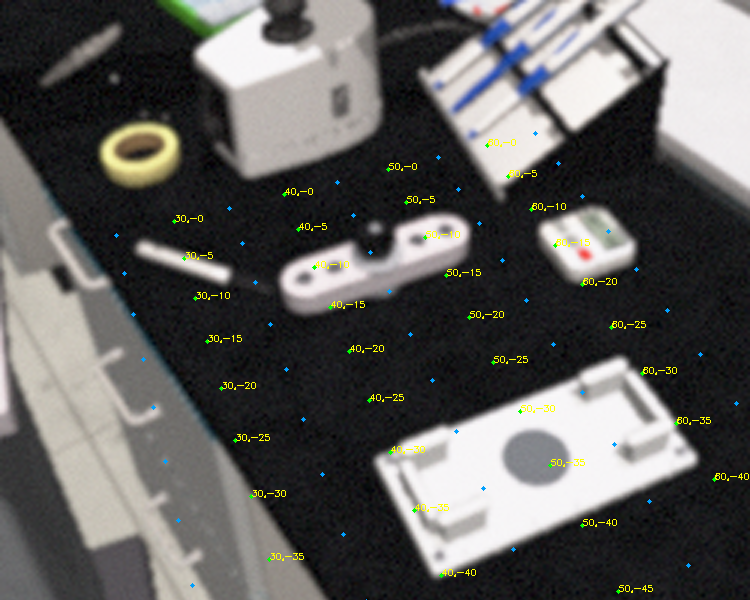

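Request:
step_arm --commands '[{"dx": 0, "dy": 0, "dz": 0, "rx": 0, "ry": 0, "rz": -1.0, "claw": 0}, {"dx": 0, "dy": 0, "dz": 0, "rx": 0, "ry": 0, "rz": 0, "claw": 0}]'

```text
time_s: 11.4
tool_pos: [0.491, -0.346, 0.056]
tool_rot: [0.866, 0.5, -0.002, 0.001]
contact_force: [-5.7, -2.4, 2.9]
gripper_width: 0.138
```

Run:
```python
from look import *
status()
```

```text
time_s 11.4
tool_pos [ 0.491 -0.346  0.056]
tool_rot [ 0.8659  0.5002 -0.002   0.0013]
contact_force [-5.6752 -2.351   2.9311]
moment [-0.6336  1.154   0.2858]
gripper_width 0.138
joint_positions [-0.723   0.2738  0.0031  1.299  -0.0045  1.3709]
yaw of tool y -29.98 z [-0.0021 -0.0042 -1.    ]
```

Request:
step_arm --commands '[{"dx": 0, "dy": 0, "dz": 0, "rx": 0, "ry": 0, "rz": -0.5, "claw": 0}, {"dx": 0, "dy": 0, "dz": -0.3, "rx": 0, "ry": 0, "rz": 0, "claw": 0}, {"dx": 0, "dy": 0, "dz": -0.5, "rx": 0, "ry": 0, "rz": 0, "claw": 0}, {"dx": 0, "dy": 0, "dz": -0.7, "rx": 0, "ry": 0, "rz": 0, "claw": 0}, {"dx": 0, "dy": 0, "dz": 0, "rx": 0, "ry": 0, "rz": 0, "claw": 0}]'

```text
time_s: 11.9
tool_pos: [0.4927, -0.3436, 0.07]
tool_rot: [0.864, 0.503, 0.001, -0.0]
contact_force: [0.6, -0.6, -4.9]
gripper_width: 0.138
```

```bash
python3 look.py side s13; python3 look.py wrist w13
```

```text
time_s 11.9
tool_pos [ 0.4927 -0.3436  0.07  ]
tool_rot [ 8.643e-01  5.029e-01  1.000e-03 -3.000e-04]
contact_force [ 0.647  -0.6155 -4.9357]
moment [-0.2399 -0.0239  0.0446]
gripper_width 0.1384
joint_positions [-0.7217  0.2668  0.0231  1.327   0.0022  1.3659]
yaw of tool y -29.61 z [ 0.0015  0.0016 -1.    ]
time_s 11.95
tool_pos [ 0.4927 -0.3435  0.0698]
tool_rot [ 8.643e-01  5.029e-01  9.000e-04 -3.000e-04]
contact_force [ 1.3249 -2.5508 -4.98  ]
moment [-0.3046 -0.1178  0.0487]
gripper_width 0.1348
joint_positions [-0.7215  0.2668  0.0227  1.3268  0.002   1.3662]
yaw of tool y -29.62 z [ 0.0013  0.0015 -1.    ]
```

View pics/s13.png

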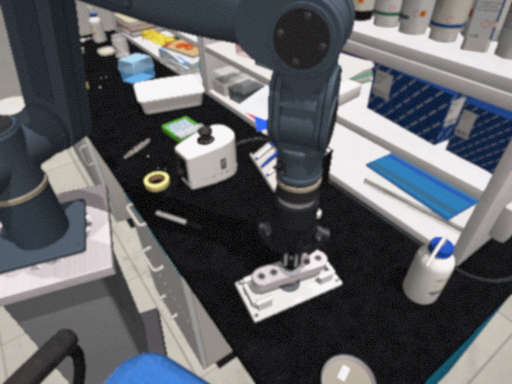

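View pics/w13.png

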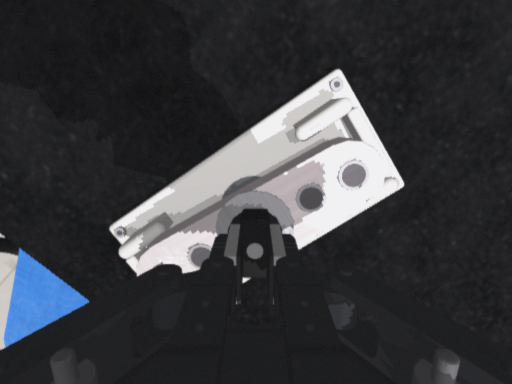

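Request:
step_arm --commands '[{"dx": 0, "dy": 0, "dz": -1, "rx": 0, "ry": 0, "rz": 0, "claw": 0}, {"dx": 0, "dy": 0, "dz": -1.5, "rx": 0, "ry": 0, "rz": 0, "claw": 0}, {"dx": 0, "dy": 0, "dz": -1.5, "rx": 0, "ry": 0, "rz": 0, "claw": 0}, {"dx": 1.5, "dy": -1, "dz": 0, "rx": 0, "ry": 0, "rz": 0, "claw": 0}, {"dx": 2.8, "dy": -1.9, "dz": 0, "rx": 0, "ry": 0, "rz": 0, "claw": 0}, {"dx": 2.8, "dy": -1.9, "dz": 0, "rx": 0, "ry": 0, "rz": 0, "claw": 0}, {"dx": 2.8, "dy": -1.9, "dz": 0, "rx": 0, "ry": 0, "rz": 0, "claw": 0}, {"dx": 2.6, "dy": -1.7, "dz": 0, "rx": 0, "ry": 0, "rz": 0, "claw": 0}, {"dx": 1.5, "dy": -1, "dz": 0, "rx": 0, "ry": 0, "rz": 0, "claw": 0}, {"dx": 0, "dy": 0, "dz": 0, "rx": 0, "ry": 0, "rz": 0, "claw": 0}, {"dx": 0, "dy": 0, "dz": 1.5, "rx": 0, "ry": 0, "rz": 0, "claw": 0}, {"dx": 0, "dy": 0, "dz": 1.5, "rx": 0, "ry": 0, "rz": 0, "claw": 0}]'

```text
time_s: 13.2
tool_pos: [0.4813, -0.1773, 0.082]
tool_rot: [0.865, 0.502, 0.001, 0.002]
contact_force: [0.1, -0.3, -5.8]
gripper_width: 0.137
```

Request:
step_arm --commands '[{"dx": 0, "dy": 0, "dz": 1.5, "rx": 0, "ry": 0, "rz": 0, "claw": 0}, {"dx": 0, "dy": 0, "dz": 1, "rx": 0, "ry": 0, "rz": 0, "claw": 0}, {"dx": 0, "dy": 0, "dz": 0.5, "rx": 0, "ry": 0, "rz": 0, "claw": 0}, {"dx": 0, "dy": 0, "dz": 0, "rx": 0, "ry": 0, "rz": 0, "claw": 0}, {"dx": 0, "dy": 0, "dz": 0, "rx": 0, "ry": 0, "rz": 0, "claw": 0}]'

```text
time_s: 13.7
tool_pos: [0.4802, -0.1764, 0.051]
tool_rot: [0.865, 0.502, 0.0, 0.001]
contact_force: [0.8, 0.2, -5.6]
gripper_width: 0.14
```

```bash
python3 look.py wrist w14;python3 look.py scene scene14
```

```text
time_s 13.7
tool_pos [ 0.4802 -0.1764  0.051 ]
tool_rot [8.648e-01 5.022e-01 3.000e-04 5.000e-04]
contact_force [ 0.8273  0.2314 -5.5749]
moment [-0.0856 -0.0755 -0.0283]
gripper_width 0.1401
joint_positions [-4.8300e-01  5.1100e-02 -2.5830e-01  1.2602e+00 -1.0000e-04  1.6064e+00]
yaw of tool y -29.72 z [ 1.e-03 -6.e-04 -1.e+00]
time_s 13.75
tool_pos [ 0.4805 -0.1764  0.0513]
tool_rot [8.648e-01 5.022e-01 5.000e-04 8.000e-04]
contact_force [ 0.4192 -0.1557 -5.6235]
moment [-0.0603  0.0019  0.019 ]
gripper_width 0.1385
joint_positions [-4.8290e-01  5.0800e-02 -2.5800e-01  1.2602e+00 -1.0000e-04  1.6064e+00]
yaw of tool y -29.71 z [ 1.6e-03 -9.0e-04 -1.0e+00]
```

View pics/scene14.png

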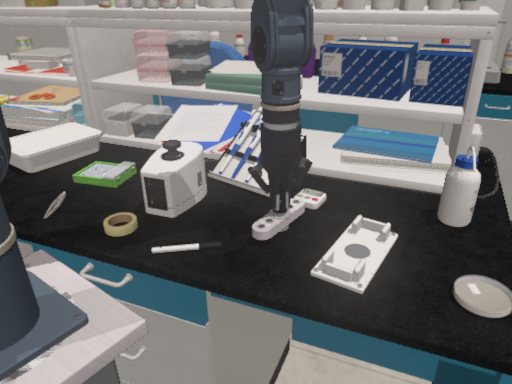

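View pics/w14.png

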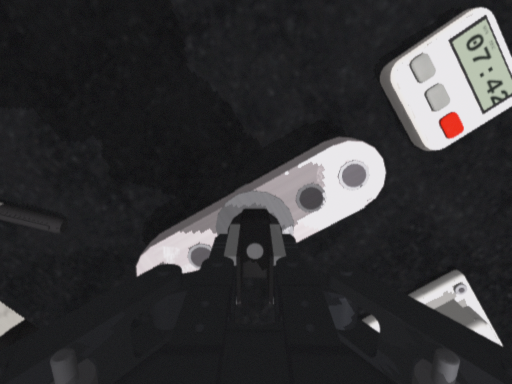

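Run:
```python
from look import *
c=optics.calibration('wrist')
T=np.array([0.4803,-0.1764])
for n,p,z in(('timer base',(433,151),0),('timer',(410,140),0),('timer l',(382,85),0.0),('pen',(62,228),0.005),('jig',(455,271),.01),('yoke end',(385,165),.037),('hole',(310,197),.037),('hole2',(352.5,174.5),.037),('hole-',(200,256),.037)):
    q=ray('wrist',p,z,c)[:2];print(n,q.round(4),np.linalg.norm(q-T).round(4),np.degrees(np.arctan2(*(q-T)[::-1])).round(1))
```

```text
timer base [ 0.6022 -0.1997] 0.1241 -10.8
timer [ 0.5916 -0.1854] 0.1117 -4.6
timer l [ 0.5891 -0.1447] 0.1133 16.2
pen [ 0.3577 -0.1212] 0.1345 155.8
jig [ 0.5812 -0.2837] 0.1473 -46.8
yoke end [ 0.5598 -0.1782] 0.0795 -1.3
hole [ 0.5162 -0.1743] 0.036 3.3
hole2 [ 0.5423 -0.1743] 0.062 1.9
hole- [ 0.4432 -0.1748] 0.0371 177.5
```

Request:
step_arm --commands '[{"dx": 0, "dy": 0, "dz": 0.3, "rx": 0, "ry": 0, "rz": 0, "claw": 0}, {"dx": 0, "dy": 0, "dz": 0.15, "rx": 0, "ry": 0, "rz": 0, "claw": 0}, {"dx": 0, "dy": 0, "dz": 0, "rx": 0, "ry": 0, "rz": 0, "claw": 0}, {"dx": 0, "dy": 0, "dz": 0, "rx": 0, "ry": 0, "rz": 0, "claw": 0}]'

```text
time_s: 14.2
tool_pos: [0.4799, -0.1759, 0.046]
tool_rot: [0.865, 0.502, 0.0, 0.0]
contact_force: [-0.5, -0.2, -4.6]
gripper_width: 0.135
```

Request:
step_arm --commands '[{"dx": 0, "dy": 0, "dz": 0.1, "rx": 0, "ry": 0, "rz": 0, "claw": 0}, {"dx": 0, "dy": 0, "dz": 0, "rx": 0, "ry": 0, "rz": 0, "claw": 0}, {"dx": 0, "dy": 0, "dz": 0, "rx": 0, "ry": 0, "rz": 0, "claw": 0}]'

```text
time_s: 14.5
tool_pos: [0.48, -0.176, 0.0459]
tool_rot: [0.865, 0.502, 0.0, 0.0]
contact_force: [-2.4, 0.9, 2.4]
gripper_width: 0.141
```

Foot is on the bench (load gone, pressing 2.4 N). Release and rise.

Request:
step_arm --commands '[{"dx": 0, "dy": 0, "dz": -0.05, "rx": 0, "ry": 0, "rz": 0, "claw": 0}, {"dx": 0, "dy": 0, "dz": 0, "rx": 0, "ry": 0, "rz": 0, "claw": 0.25}, {"dx": 0, "dy": 0, "dz": 0, "rx": 0, "ry": 0, "rz": 0, "claw": 0.5}, {"dx": 0, "dy": 0, "dz": 0, "rx": 0, "ry": 0, "rz": 0, "claw": 0.5}, {"dx": 0, "dy": 0, "dz": -1, "rx": 0, "ry": 0, "rz": 0, "claw": 0.5}, {"dx": 0, "dy": 0, "dz": -3, "rx": 0, "ry": 0, "rz": 0, "claw": 0.5}, {"dx": 0, "dy": 0, "dz": -4, "rx": 0, "ry": 0, "rz": 0, "claw": 0.5}, {"dx": 0, "dy": 0, "dz": 0, "rx": 0, "ry": 0, "rz": 0, "claw": 0.5}]'

```text
time_s: 15.3
tool_pos: [0.4838, -0.178, 0.1328]
tool_rot: [0.865, 0.502, 0.003, 0.005]
contact_force: [1.0, 0.0, 1.4]
gripper_width: 0.5
```

```bash
python3 look.py wrist w15 foot knob_grip;python3 look.py side side15
```

```text
time_s 15.3
tool_pos [ 0.4838 -0.178   0.1328]
tool_rot [0.8647 0.5023 0.0035 0.0055]
contact_force [0.9897 0.0328 1.4005]
moment [-0.0139 -0.0848 -0.0061]
gripper_width 0.5002
joint_positions [-4.8270e-01  9.7000e-03 -1.3570e-01  1.4125e+00  1.0000e-04  1.6065e+00]
yaw of tool y -29.7 z [ 0.0115 -0.0059 -0.9999]
foot [([0.479, -0.1745, 0.0005], 0.61)]
knob_grip [([0.4805, -0.1749, 0.0525], 0.97)]
time_s 15.45
tool_pos [ 0.4802 -0.1761  0.126 ]
tool_rot [8.647e-01 5.023e-01 4.000e-04 6.000e-04]
contact_force [ 0.7034  0.2065 -0.9463]
moment [0.0193 0.0111 0.0035]
gripper_width 0.5015
joint_positions [-0.4827  0.0135 -0.1452  1.4106  0.      1.6065]
yaw of tool y -29.7 z [ 1.3e-03 -7.0e-04 -1.0e+00]
```

View pics/w15.png

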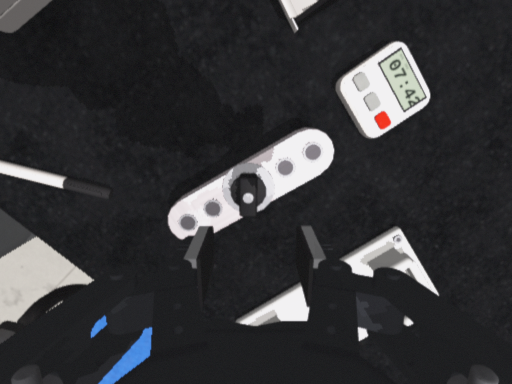

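View pics/side15.png

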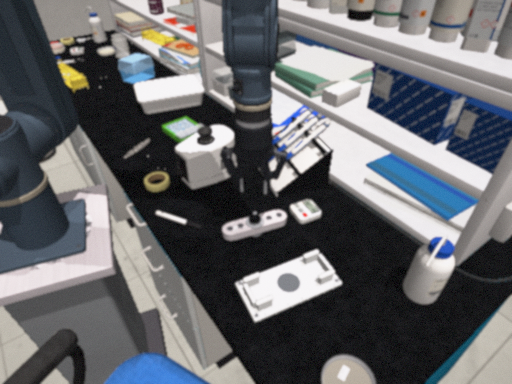

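Request:
step_arm --commands '[{"dx": 0, "dy": 0, "dz": 0, "rx": 0, "ry": 0, "rz": -7.5, "claw": 0}, {"dx": 0, "dy": 0, "dz": 0, "rx": 0, "ry": 0, "rz": -7.5, "claw": 0}, {"dx": 0, "dy": 0, "dz": 0, "rx": 0, "ry": 0, "rz": -7.5, "claw": 0}, {"dx": 0, "dy": 0, "dz": 0, "rx": 0, "ry": 0, "rz": -7.2, "claw": 0}, {"dx": 3.3, "dy": -3, "dz": 0, "rx": 0, "ry": 0, "rz": 0, "claw": 0}, {"dx": 3.3, "dy": -3, "dz": 0, "rx": 0, "ry": 0, "rz": 0, "claw": 0}, {"dx": 0, "dy": 0, "dz": 0, "rx": 0, "ry": 0, "rz": 0, "claw": 0}, {"dx": 0, "dy": 0, "dz": 3, "rx": 0, "ry": 0, "rz": 0, "claw": 0}, {"dx": 0, "dy": 0, "dz": 3, "rx": 0, "ry": 0, "rz": 0, "claw": 0}, {"dx": 0, "dy": 0, "dz": 2, "rx": 0, "ry": 0, "rz": 0, "claw": 0}, {"dx": 0, "dy": 0, "dz": 0, "rx": 0, "ry": 0, "rz": 0, "claw": 0}]'

```text
time_s: 16.6
tool_pos: [0.416, -0.1084, 0.0407]
tool_rot: [0.707, 0.707, -0.002, -0.004]
contact_force: [-0.8, 0.1, -0.3]
gripper_width: 0.0
```

```bash
python3 look.py wrist w16;python3 look.py side side16
```

```text
time_s 16.6
tool_pos [ 0.416  -0.1084  0.0407]
tool_rot [ 0.7071  0.7071 -0.0018 -0.0043]
contact_force [-0.7815  0.1343 -0.3267]
moment [-0.0114 -0.0254 -0.0172]
gripper_width 0.0001
joint_positions [-4.1110e-01 -1.4560e-01 -4.6870e-01  1.2571e+00 -1.0000e-04  1.1598e+00]
yaw of tool y -0.0 z [-0.0086  0.0037 -1.    ]
time_s 16.65
tool_pos [ 0.4176 -0.1091  0.0429]
tool_rot [ 0.7071  0.7071 -0.0011 -0.0026]
contact_force [0.0346 0.2883 0.2192]
moment [-0.0245 -0.0327  0.0123]
gripper_width -0.0015
joint_positions [-4.1110e-01 -1.4680e-01 -4.6540e-01  1.2580e+00 -1.0000e-04  1.1598e+00]
yaw of tool y -0.01 z [-0.0053  0.0022 -1.    ]
```

View pics/w16.png

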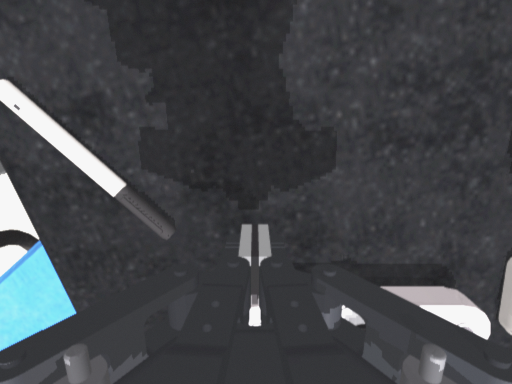

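View pics/side16.png

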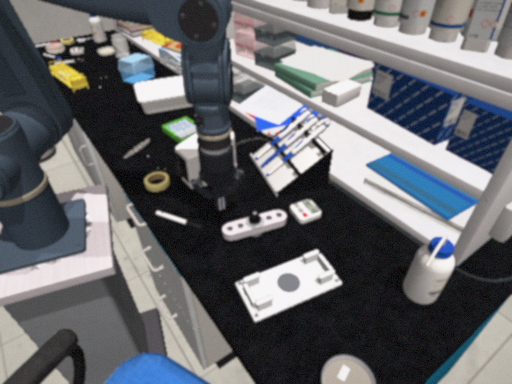

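Request:
step_arm --commands '[{"dx": 0, "dy": -0.3, "dz": 1.4, "rx": 0, "ry": 0, "rz": 0, "claw": 0}, {"dx": 0, "dy": 0, "dz": 1, "rx": 0, "ry": 0, "rz": 0, "claw": 0}, {"dx": 0, "dy": 0, "dz": 0, "rx": 0, "ry": 0, "rz": 0, "claw": 0}, {"dx": 0, "dy": 0, "dz": 0, "rx": 0, "ry": 0, "rz": 0, "claw": 0}, {"dx": 0, "dy": 0, "dz": 0, "rx": 0, "ry": 0, "rz": 0, "claw": 0}]'

```text
time_s: 17.2
tool_pos: [0.4172, -0.1101, 0.0218]
tool_rot: [0.707, 0.707, 0.0, 0.0]
contact_force: [1.4, 0.1, 0.6]
gripper_width: 0.0
```

```bash
python3 look.py scene scene17 yoke_mid; python3 -c "
import cv2
im=cv2.imread('pics/scene17.png')[170:270,190:340];cv2.imwrite('pics/scene17z.png',cv2.resize(im,None,fx=5,fy=5,interpolation=cv2.INTER_CUBIC))"
```

```text
time_s 17.2
tool_pos [ 0.4172 -0.1101  0.0218]
tool_rot [7.071e-01 7.071e-01 2.000e-04 5.000e-04]
contact_force [1.4239 0.1124 0.6351]
moment [ 0.0441 -0.0019  0.027 ]
gripper_width 0.0001
joint_positions [-0.4137 -0.1375 -0.5009  1.2065 -0.      1.1571]
yaw of tool y -0.0 z [ 9.e-04 -4.e-04 -1.e+00]
yoke_mid [([0.4825, -0.1794, 0.0224], 0.58)]
```

View pics/scene17z.png

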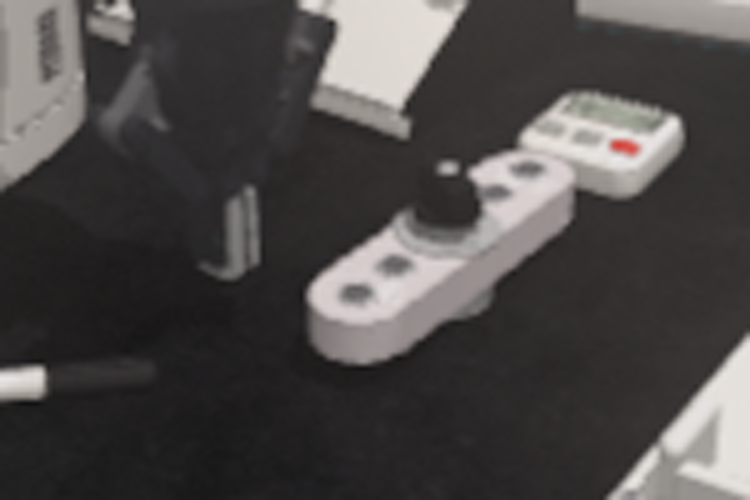

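Request:
step_arm --commands '[{"dx": -1.0, "dy": 0, "dz": 0, "rx": 0, "ry": 0, "rz": 0, "claw": 0}, {"dx": -2.0, "dy": 0, "dz": 0, "rx": 0, "ry": 0, "rz": 0, "claw": 0}, {"dx": -2.3, "dy": 0, "dz": 0, "rx": 0, "ry": 0, "rz": 0, "claw": 0}, {"dx": -2.3, "dy": 0, "dz": 0, "rx": 0, "ry": 0, "rz": 0, "claw": 0}, {"dx": 0, "dy": -0.5, "dz": -4, "rx": 0, "ry": 0, "rz": 0, "claw": 0}, {"dx": 0, "dy": 0, "dz": -5, "rx": 0, "ry": 0, "rz": 0, "claw": 0}]'

```text
time_s: 17.9
tool_pos: [0.4088, -0.1858, 0.1093]
tool_rot: [0.708, 0.706, -0.001, -0.004]
contact_force: [1.2, -0.1, 0.5]
gripper_width: 0.001
```

Run:
```python
from look import *
s=monitor.read_state();print(s['time_s'],s['tool_pos'],s['contact_force'])
a=save('side','p1');b=save('side','p2');c=save('side','p3')
cr=lambda i:cv2.resize(i[180:290,190:340,::-1],None,fx=2.6,fy=2.6)
cv2.imwrite('pics/p.png',np.vstack([np.hstack([cr(a),cr(b)]),np.hstack([cr(c),cr(c)*0])]))
print(monitor.read_state()['time_s'])
```

```text
17.9 [ 0.40883483 -0.18578059  0.10934817] [ 1.18897742 -0.11634201  0.51224625]
18.05
```

View pics/p.png

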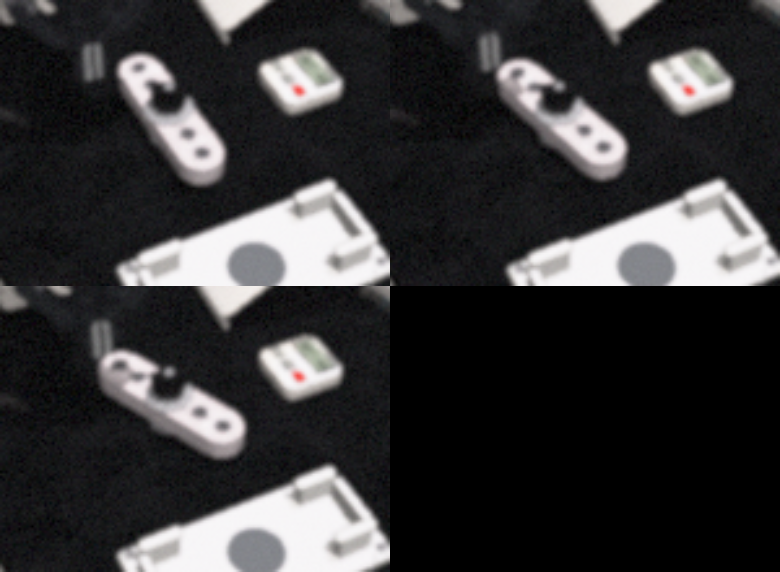

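Run:
```python
from h import *
A=[]
for a,b in(((139,68),(202,153)),((516-390,76),(603-390,147)),((119,366-286),(222,426-286))):
    p,q=[ray('side',(190+x[0]/2.6,180+x[1]/2.6),.032)[:2] for x in(a,b)];A.append(np.arctan2(*(q-p)[::-1]));print((p+q)/2)
print('omega',np.diff(A)/.05)
print(arm.sign_off())
```

```text
[ 0.48042971 -0.17646224]
[ 0.4786282  -0.17800868]
[ 0.47994314 -0.17703409]
omega [4.61212886 3.29637156]
the job is handed in; nothing more can be done
None
```

I did every step in the order asked and handed the job in. The sign-off reports no verdict.

- **Into the jig:** I lifted the rotor by its knob and lowered its arms between the jig's cheeks until the foot rested on the plate.
- **Tightening:** I turned the knob clockwise by about 120° (2.1 rad) in one grasp, although the notes expected more than one. The torque on the wrist rose from about 0.1 to 1.3 N m, which I took as the hard stop. The pictures afterwards showed the knob bar at about 120° to the yoke.
- **Onto the bench:** I lifted the rotor out, set it down upright at about (0.480, −0.175) and let go. It stood more than 110 mm from the timer, pen and jig.
- **Spin:** I pushed an arm with the closed fingertips at about 0.23 m/s and pulled the gripper up clear.

**Last checks:**
- Three side pictures 0.05 s apart showed the yoke still spinning by itself; two rough estimates gave 4.6 and 3.3 rad/s.
- The rotor's centre had moved no more than about 2–3 mm, which is close to the measuring error.
- The fingertips were at a height of 0.109 m, above the 60 mm rotor, and the force on the tool was about zero.
- The clock stood at 18.05 s, well under the 72 s limit.
- I did not watch the second after handing in, and nothing I checked failed. One measurement made over the jig disagreed by about 4 mm because the arm was still settling; it agreed once I measured again.

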